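# Shut down a microscope lamp

## Robot

A 6-joint arm with a two-finger parallel gripper is mounted at the origin on the work surface. World frame = base frame: x ahead of the robot, y to its left, z up, the work surface at z = 0. Lengths are in m, angles in rad, forces in N, time in s.
With the tool pointing down it reaches from about 0.3 to 0.775 m from the base axis. Payload 14.6 kg.
Tool frame: the origin (TCP) lies on the centre line of the jaws, within the pads' length; the fingertips stand 19 mm ahead of it and the grasp point (between the pads) is the TCP; z points along the fingers, y is the direction in which the jaws open and shut (so a half turn about z gives the same grasp; the last joint's range is limited). The gripper opens to 94 mm and grips with 3 to 60 N. Pads are 16 mm wide; open, the fingers measure 119 mm over their backs; the gripper's body (75 mm by 177 mm) begins 78 mm behind the grasp point.
Start: joints at [1.04, 0.3, 1.521, -0, 1.321, -0.067], TCP at [0.246, 0.492, 0.224] pointing down, gripper open.
Joint ranges: [-3.03, 3.03], [-0.79, 2.21], [0.23, 2.52], [-1.04, 4.18], [0, 3.07], [-2.55, 2.55]. Speed limits (rad/s): [2.22, 2.22, 2.57, 3.14, 3.14, 3.14].

## Interface

Orientations are given as [roll, pitch, yaw] about the fixed x, y, z axes, in that order (R = Rz(yaw) Ry(pitch) Rx(roll)).
In Python, from station import ctrl gives the robot as it stands. The module is installed in compiled form; this text tells all that it offers.
- The arm moves only by the shell command python3 -m creep 'ROWS' [FORCE]. ROWS is a JSON object of lists of equal length, an entry for each row: "translation": the shift along the world's x, y, z in mm, a list of three; "yaw": the turn about the world's z in rad; "gripper": the closure in counts, from 0 (fully open) to 255 (shut). A call has 1 to 5 rows; each row is the pose to reach, as a shift and turn from the pose measured when the call began; what a row does not reach only later rows make up. A row lasts 1/12 s, in which the tool goes at most 41.7 mm and 7.16 degrees, less where a joint would pass 70% of its speed; a pose out of reach is approached as far as the arm can. A call with a gripper value outside its range is refused whole. The fingers move at their own pace and stop on an object; FORCE is the grip in N (left out, the last holds). Time passes only in rows, so rows that repeat a pose let the fingers close. It gives the time, the measured TCP pose, the force and the opening at its end, in the units of the state.
- ctrl.get_obs(): the state, without advancing time (a new reading comes with each control period).
- ctrl.camera(name): name is "scene" or "top" or "wrist"; returns a dict with "pixels" (400x640x3 uint8, red, green, blue), "depth" (400x640 float32, m along the optical axis (not along the pixel's ray), 0 where there is no reading), "fx", "fy", "cx", "cy" (pixels), "dist" ([k1, k2, p1, p2, k3] as OpenCV has them; the pictures are not rectified), "R" (3x3) and "t" (3): a world point X has camera coordinates R X + t; the wrist camera has in their place "tool_from_camera" (4x4, takes a point from camera to tool coordinates, whose origin is the TCP and whose axes are the flange's). Camera axes: x right, y down, z forward; pixel columns grow to the right and rows downward; lengths in m; the calibration is good to about 2 mm. A picture is of the moment at which its call begins: read the wrist's pose just before it.
- ctrl.hand_in(): hands the job in, once; it reports no verdict.
The state is a dict: "time_s": time; "qpos": joint angles; "joint_vel": joint speeds; "tau": joint torques, N m; "ee_pos": TCP position; "eef_rot": TCP orientation; "force": force on the tool from outside, world axes, zero at the start; "moment": the same for the moment, N m; "grip_width": finger opening in m.
Only numpy, scipy, OpenCV 4.12 (cv2) and the standard library are available. Lean on these libraries where they do the work, as an engineer would, in place of code of your own. Each camera call takes 0.05 s, during which the arm holds its last target. There are 200 camera calls.

## Task

Shut down the microscope lamp. First turn the round dimmer knob on the sloping panel fully anticlockwise to its end stop; only when the lamp is right down, index the filter turret on the lamphouse one place clockwise (seen from above), so that the metal blank clicks into place at the light port, and do not let the turret run past that place. Leave the dishes, the slide box and the bottle standing where they are.

Things in the scene. Friction and masses are not known exactly. Their poses are not given: they have to be found in the camera images.
- lamp_supply: Fixed cream wedge console, 170 (x) by 160 (y) mm, 45 mm high at its front (-x), 127 mm at its back; the flat top slopes at 0.45 rad (26 degrees), facing up and to its -x. Origin at the centre of its underside, z up. The dimmer sits mid-slope: its turning axis meets the panel 86 mm above the origin and points along (-0.435, 0, 0.900) in this body's axes.
- dimmer_grip (a point): On the axis of the black round dimmer knob, 29 mm out from the sloping panel. z: the turning axis, outwards; x: along the white pointer line. Grip: fluted cylinder, diameter 52 mm, 8 to 45 mm above the panel; skirt under it: diameter 66 mm, 8 mm high. Grip it along its axis, at any angle about it. Friction about 0.07 N m; travel 270 degrees, so it takes several grasps.
- dimmer (a joint): Dimmer angle, rad: 0 is the anticlockwise end stop (lamp right down, off); it grows clockwise as seen looking at the panel, up to 4.71 at the other stop.
- lamphouse: Fixed cream box, 170 (x) by 160 (y) by 80 mm high, origin at the centre of its underside, z up. The turret is in the middle of its top; at the middle of the top's far (+x) edge is the light port: a block 50 mm wide (x from 69 to 85 mm), rising 25 mm above the top, with a stub tube behind.
- turret_grip (a point): On the turret's vertical axis, 117 mm above the lamphouse's underside. Turret: grey metal disc, diameter 128 mm, top 24 mm below this point; black upright bar across it, 62 mm long (x from -35 to 27 mm), 16 mm thick, top 14 mm above this point. x: along the bar to the blank (plain steel disc, 29 mm wide, 47 mm from the axis). Amber glass filters 60 degrees either side of it.
- turret (a joint): Turret angle, rad, growing clockwise seen from above. Sprung detents at 0 (first filter at the light port), 1.047 (blank at the port), 2.094 (second filter); stops just outside. Starts in the detent at 0; about 0.2 N m to leave a detent; springs into the next once past half way.
- dishes: Loose pile of three culture dishes, one piece, 90 mm in diameter, 48 mm high; origin at the centre of its underside. Leave alone.
- slide_box: Loose flat grey slide box, 100 by 85 by 30 mm; origin at the centre of its underside. Leave alone.
- reagent: Loose brown bottle, 64 mm in diameter, 140 mm high; origin at the centre of its underside. Leave alone.
There are look-alikes about, which are no part of the job. What is shaped like the lamp_supply but blue is not meant.

How it is judged:
On the way, in this order (a step that is already met when the one before it is completed fails the run):
1. the dimmer is at its anticlockwise end stop while the turret is still at its first filter (value of joint dimmer below 0.08 rad and value of joint turret below 0.3 rad), for 0.2 s.
2. the turret rests in the detent with the blank at the light port (value of joint turret between 0.927 and 1.167 rad), for 0.2 s.
At the end, for the whole second after the job is handed in: The dimmer is within 0.08 rad of its anticlockwise end stop, the turret is at rest within 0.12 rad of its middle detent (blank at the light port), and the dishes, slide box and bottle stand upright within 30 mm of where they were (all of step 2 and value of joint dimmer below 0.08 rad and velocity of joint turret between -0.05 and 0.05 rad/s and distance of each of dishes, slide_box, reagent from where it was at the start of the episode below 0.03 m and angle between each of dishes, slide_box, reagent's own z axis and vertical below 0.2 rad); the robot touches nothing.
It fails at once if the turret runs past the blank (more than 0.5 rad beyond its detent) (value of joint turret above 1.547 rad).
It fails at once if the turret is turned more than half a place before the dimmer is at its stop (value of joint turret above 0.52 rad and value of joint dimmer above 0.15 rad).
It fails at once if the pile of dishes is knocked over or pushed away (distance of dishes from where it was at the start of the episode above 0.04 m or angle between dishes's own z axis and vertical above 0.4 rad).
It fails at once if the slide box is knocked over or pushed away (distance of slide_box from where it was at the start of the episode above 0.04 m or angle between slide_box's own z axis and vertical above 0.4 rad).
It fails at once if the bottle is knocked over or pushed away (distance of reagent from where it was at the start of the episode above 0.04 m or angle between reagent's own z axis and vertical above 0.4 rad).
It also fails if it takes over 64 s, if anything falls off the work surface, if the arm or the gripper's body presses on something with over 40 N, if the wrist force passes 120 N, or if a joint passes its speed limit or range.

## Working session

There is one attempt and no reset: what is moved stays moved. The work goes in short steps, Python scripts to look and compute and a shell command to move; the robot and the scene stay as the last step left them, time stands still between calls to the robot, and variables do not carry over. Pictures are saved under pics/ and viewed, about 8 in all and at most 12, crops included, and the job is handed in when it is done.

```bash
mkdir -p pics; cat > h.py <<'E'
import numpy as np, cv2
from station import ctrl
def save(name,fn,crop=None,scale=1):
    c=ctrl.camera(name); p=c["pixels"]
    np.savez(fn.replace('.png','.npz'),**{k:np.array(v) for k,v in c.items()})
    if crop: x0,y0,x1,y1=crop; p=p[y0:y1,x0:x1]
    p=cv2.resize(p,None,fx=scale,fy=scale,interpolation=cv2.INTER_CUBIC)
    cv2.imwrite(fn,p[:,:,::-1]); return c
def world(c,u,v,d=None):
    K=np.array([[c["fx"],0,c["cx"]],[0,c["fy"],c["cy"]],[0,0,1.]])
    n=cv2.undistortPoints(np.array([[[u,v]]],float),K,np.array(c["dist"],float))[0,0]
    if d is None: d=np.median(c["depth"][int(v)-1:int(v)+2,int(u)-1:int(u)+2])
    return np.array(c["R"]).T@(np.array([n[0],n[1],1])*d-np.array(c["t"]))
E
python3 - <<'E'
from h import *
save("scene","pics/a.png"); save("top","pics/b.png")
o=ctrl.get_obs(); print({k:np.round(v,3) for k,v in o.items()})
E
```

```text
{'time_s': np.float64(0.1), 'qpos': array([ 1.04 ,  0.3  ,  1.522, -0.   ,  1.321, -0.067]), 'joint_vel': array([ 0.   , -0.003, -0.003, -0.   ,  0.   ,  0.001]), 'tau': array([ 1.0000e-03, -5.3264e+01, -3.5328e+01,  7.1000e-02,  2.3000e-02,
       -0.0000e+00]), 'ee_pos': array([0.246, 0.492, 0.224]), 'eef_rot': array([-3.141, -0.   ,  2.678]), 'force': array([ 0.312, -0.281, -0.68 ]), 'moment': array([-0.007,  0.045, -0.043]), 'grip_width': np.float64(0.094)}
```

View pics/a.png

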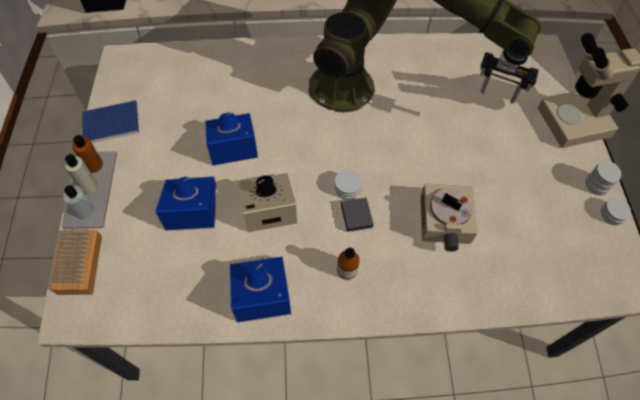

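View pics/b.png

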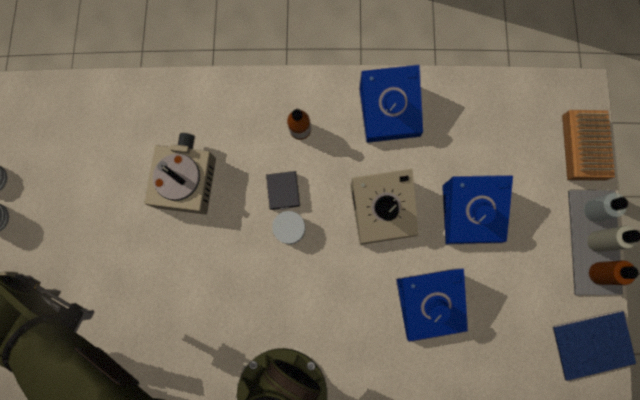

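The cream console is at top-view (385,207), with the blue look-alikes at (392,103), (482,210) and (436,305). The lamphouse is at (180,178), the slide box at (284,190), the dishes at (288,227) and the bottle at (298,124). The blue consoles are ruled out by colour, so I choose the cream one. Next I take close crops and fit positions.

```bash
cat > fit.py <<'E'
from h import *
c={k:v for k,v in np.load("pics/b.npz").items()}
im=c["pixels"]
a=cv2.resize(im[160:255,340:430],None,fx=4.4,fy=4.4,interpolation=cv2.INTER_CUBIC)
b=cv2.resize(im[125:220,135:225],None,fx=4.4,fy=4.4,interpolation=cv2.INTER_CUBIC)
cv2.imwrite("pics/c.png",np.hstack([a,b])[:,:,::-1])
def cloud(x0,y0,x1,y1):
    P=[];C=[]
    for v in range(y0,y1):
        for u in range(x0,x1):
            d=c["depth"][v,u]
            if d>0: P.append(world(c,u,v,d));C.append(im[v,u])
    return np.array(P),np.array(C).astype(int)
P,C=cloud(345,160,430,255)
print("cloud z range",np.percentile(P[:,2],[0,5,50,95,100]).round(3))
# plane RANSAC over points z>.045
Q=P[(P[:,2]>.05)&(P[:,2]<.125)]; rng=np.random.default_rng(0); best=0
for _ in range(500):
    t=Q[rng.choice(len(Q),3,False)]; n=np.cross(t[1]-t[0],t[2]-t[0]); 
    if np.linalg.norm(n)<1e-6: continue
    n/=np.linalg.norm(n); n*=np.sign(n[2]); k=abs((Q-t[0])@n)<.003
    if k.sum()>best and n[2]>.8: best=k.sum();I=k
m=Q[I].mean(0); n=np.linalg.svd(Q[I]-m)[2][2]; n*=np.sign(n[2])
print("panel n",n.round(3),"tilt",np.arccos(n[2]),"yaw",np.arctan2(-n[1],-n[0]),"inl",best,len(Q))
h=(P-m)@n
K=P[(h>.038)&(h<.055)]; print("knob top n",len(K),K.mean(0).round(4),"h",((K-m)@n).mean(),"ext",np.ptp(K,axis=0).round(3))
(cx,cy),_=cv2.minEnclosingCircle(K[:,:2].astype(np.float32)); print("circ",cx,cy)
top=Q[I]; r=cv2.minAreaRect(top[:,:2].astype(np.float32)); print("rect",r)
hk=K.mean(0); print("grip pt",(hk-n*(((hk-m)@n)-.029)).round(4), "foot",(hk-n*((hk-m)@n)).round(4))
P,C=cloud(140,130,225,215)
print("lh z",np.percentile(P[:,2],[5,50,95,100]).round(3))
t=P[(abs(P[:,2]-.08)<.006)];print("lh top rect",cv2.minAreaRect(t[:,:2].astype(np.float32)),len(t))
B=P[(P[:,2]>.118)&(P[:,2]<.140)];print("bar",cv2.minAreaRect(B[:,:2].astype(np.float32)),len(B),B.mean(0))
D=P[(P[:,2]>.088)&(P[:,2]<.098)];print("disc",cv2.minEnclosingCircle(D[:,:2].astype(np.float32)),D.mean(0))
E
python3 fit.py
```

```text
cloud z range [-0.01  -0.003  0.027  0.124  0.142]
panel n [-0.427 -0.066  0.902] tilt 0.44661453967790204 yaw 0.15453203500161802 inl 2411 3412
knob top n 304 [ 0.4891 -0.2813  0.1274] h 0.0444929377668708 ext [0.048 0.05  0.029]
circ 0.48930642008781433 -0.2820392847061157
rect ((0.5081993341445923, -0.2795708179473877), (0.16773304343223572, 0.15838558971881866), 9.139069557189941)
grip pt [ 0.4957 -0.2803  0.1134] foot [ 0.5081 -0.2784  0.0873]
lh z [-0.003  0.07   0.098  0.135]
lh top rect ((0.6087777614593506, 0.2906271815299988), (0.16056954860687256, 0.21416760981082916), 83.44474792480469) 1658
bar ((0.585759699344635, 0.2900068163871765), (0.06409516930580139, 0.01622631773352623), 53.657779693603516) 148 [0.58453321 0.28817462 0.13040233]
disc ((0.5969759821891785, 0.284574031829834), 0.07689071446657181) [0.58775428 0.29257617 0.09328865]
```

View pics/c.png

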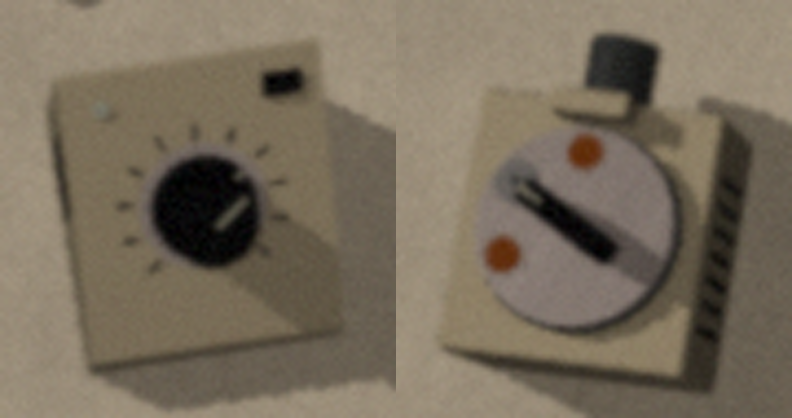

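The crop shows the cream console with its knob at crop (210,210). The pointer aims up-right, which is about 3.4 rad from the anticlockwise stop at the lower-left tick. On the lamphouse the blank is at crop (512,180), with ambers at (585,152) and (502,255). The port is at top-right, so the blank is 60° anticlockwise of it. The fitted tilt of 0.447 rad, knob height of 44.5 mm and bar of 64x16 mm all match the description.

I'm going to above the knob, (0.4916, -0.281), with yaw 0.155-0.6 = -0.445.

```bash
for i in 1 2 3 4; do python3 -m creep '{"translation":[[10,-31,0],[20,-62,0],[30,-93,0],[40,-124,0],[50,-155,0]],"yaw":[-0.124,-0.248,-0.372,-0.496,-0.62],"gripper":[0,0,0,0,0]}' 20; done
```

```text
time_s: 0.52
ee_pos: [0.2959, 0.3352, 0.2237]
eef_rot: [-3.14, 0.0, 2.052]
force: [1.3, -0.2, -0.2]
grip_width: 0.0938
time_s: 0.93
ee_pos: [0.3459, 0.1786, 0.2236]
eef_rot: [-3.14, 0.0, 1.427]
force: [1.5, 0.1, 0.1]
grip_width: 0.094
time_s: 1.35
ee_pos: [0.3959, 0.022, 0.2236]
eef_rot: [-3.14, 0.0, 0.802]
force: [0.2, 0.8, -0.6]
grip_width: 0.0942
time_s: 1.77
ee_pos: [0.446, -0.1347, 0.2234]
eef_rot: [-3.14, 0.0, 0.176]
force: [0.2, 1.5, 0.6]
grip_width: 0.0937
```

```bash
python3 -m creep '{"translation":[[10,-30,0],[20,-60,-10],[30,-90,-20],[40,-120,-30],[45.5,-146,-40]],"yaw":[-0.124,-0.248,-0.372,-0.496,-0.62],"gripper":[70,70,70,70,70]}' 20
python3 -m creep '{"translation":[[0,0,0],[0,0,0]],"yaw":[0,0],"gripper":[70,70]}'
python3 - <<'E'
from h import *
o=ctrl.get_obs();c=save("wrist","pics/d.png"); T=np.array(c["tool_from_camera"]);print(T.round(3))
from scipy.spatial.transform import Rotation as R
Rw=R.from_euler('xyz',o["eef_rot"]).as_matrix(); p=np.array(o["ee_pos"]);print(p)
K=np.array([[c["fx"],0,c["cx"]],[0,c["fy"],c["cy"]],[0,0,1.]])
d=c["depth"];v,u=np.nonzero(d>0);n=cv2.undistortPoints(np.stack([u,v],1)[:,None].astype(float),K,np.array(c["dist"],float))[:,0]
X=np.c_[n,np.ones(len(n))]*d[v,u][:,None]; X=X@T[:3,:3].T+T[:3,3]; tool=X; W=X@Rw.T+p
col=c["pixels"][v,u].astype(int).sum(1)
nn=np.array([-.43,-.067,.9]);nn/=np.linalg.norm(nn);f=np.array([.508,-.278,.087])
h=(W-f)@nn; k=(abs(h-.045)<.006)&(np.linalg.norm(W-f-nn*.045,axis=1)<.045)&(col<200)&(W[:,2]<.15)
print(k.sum(),W[k].mean(0),np.ptp(W[k],axis=0),np.median(h[k]))
k2=k; pl=(abs(h)<.006)&(np.linalg.norm(W-f,axis=1)<.08)&(np.linalg.norm(W-f,axis=1)>.04);m=W[pl].mean(0)
s=np.linalg.svd((W[pl]-m)[::5])[2][2];s*=np.sign(s[2]);print("panel n",s,np.median(h[pl]))
(ctr,r)=cv2.minEnclosingCircle(W[k][:,:2].astype(np.float32));print(ctr,r)
E
```

```text
time_s: 2.18
ee_pos: [0.4918, -0.2825, 0.1824]
eef_rot: [-3.14, 0.001, -0.449]
force: [-0.0, -0.3, -0.6]
grip_width: 0.0689
time_s: 2.35
ee_pos: [0.4913, -0.2833, 0.181]
eef_rot: [-3.139, 0.003, -0.45]
force: [-0.2, 0.4, 0.5]
grip_width: 0.0682
[[ 0.    -0.962 -0.272  0.081]
 [ 1.     0.    -0.001  0.001]
 [ 0.001 -0.272  0.962 -0.16 ]
 [ 0.     0.     0.     1.   ]]
[ 0.49129419 -0.28328479  0.18096427]
3395 [ 0.49308957 -0.28329387  0.12797995] [0.04885505 0.05142734 0.02414678] 0.04391510002358507
panel n [-0.43521619 -0.06840655  0.89772346] -0.0005340965177244285
(0.491838276386261, -0.28366386890411377) 0.026397831737995148
```

View pics/d.png

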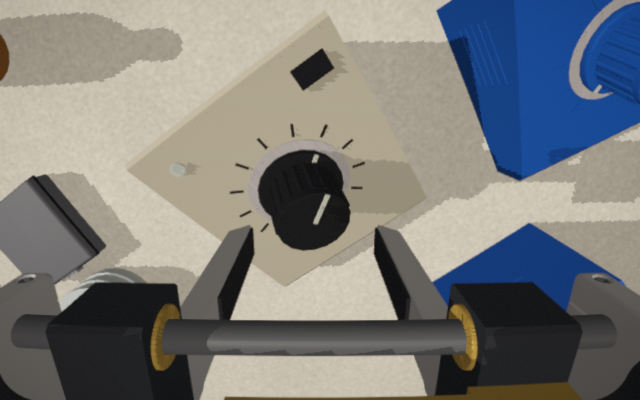

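The wrist view shows the cream console with the black knob at (305,200) between the fingers, and only blue consoles to the right. The knob axis is confirmed at about (0.494, -0.283) at grip height. I'm descending, gripping and turning +1.2 rad.

```bash
python3 -m creep '{"translation":[[1,0,-20],[2,0,-40],[3,0,-55],[3,0,-59],[3,0,-59]],"yaw":[0,0,0,0,0],"gripper":[70,70,70,70,70]}' 20
python3 -m creep '{"translation":[[0,0,0],[0,0,0],[0,0,0],[0,0,0]],"yaw":[0,0,0,0],"gripper":[140,140,140,140]}' 20
```

```text
time_s: 2.82
ee_pos: [0.4944, -0.2814, 0.1227]
eef_rot: [-3.139, 0.003, -0.445]
force: [-0.3, -0.1, 0.5]
grip_width: 0.0683
time_s: 3.15
ee_pos: [0.4949, -0.2812, 0.1239]
eef_rot: [-3.139, 0.002, -0.445]
force: [-0.3, 4.4, 7.2]
grip_width: 0.0561
```

```bash
python3 -m creep '{"translation":[[0,-0.5,0],[0,-1,0],[0,-1,0],[0,-1,0]],"yaw":[0.08,0.18,0.28,0.4],"gripper":[150,150,150,150]}' 20
python3 -m creep '{"translation":[[0,0,0],[0,0,0],[0,0,0],[0,0,0]],"yaw":[0.1,0.2,0.3,0.4],"gripper":[150,150,150,150]}' 20
python3 -m creep '{"translation":[[0,0,0],[0,0,0],[0,0,0],[0,0,0],[0,0,0]],"yaw":[0.1,0.2,0.3,0.4,0.4],"gripper":[150,150,150,150,150]}' 20
python3 - <<'E'
from h import *
save("wrist","pics/e.png",(100,0,540,300),1.3)
E
```

```text
time_s: 3.48
ee_pos: [0.4952, -0.2814, 0.1242]
eef_rot: [-3.138, 0.001, -0.04]
force: [1.7, 9.8, -0.1]
grip_width: 0.0525
time_s: 3.82
ee_pos: [0.4953, -0.2809, 0.1243]
eef_rot: [-3.137, 0.0, 0.364]
force: [2.7, 8.0, -4.5]
grip_width: 0.0525
time_s: 4.23
ee_pos: [0.4952, -0.2805, 0.1248]
eef_rot: [-3.137, 0.0, 0.771]
force: [-3.5, 5.0, 3.0]
grip_width: 0.0561
```

View pics/e.png

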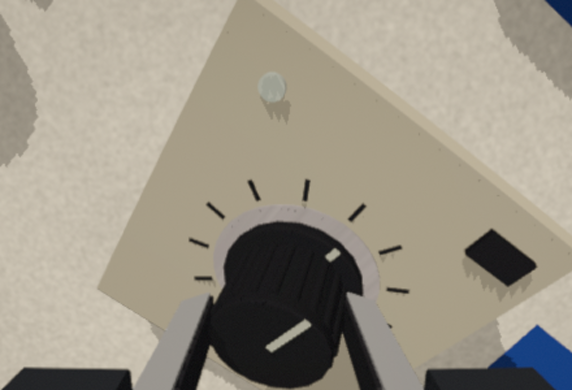

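The pointer now aims uphill at about 135°, so the knob turned with the hand. I'm releasing, turning back and repeating.

```bash
python3 -m creep '{"translation":[[0,0,0],[0,0,0],[0,0,0]],"yaw":[0,0,0],"gripper":[70,70,70]}' 20
python3 -m creep '{"translation":[[0,0,0],[0,-1,0],[0,-1,0],[0,-1,0],[0,-1,0]],"yaw":[-0.12,-0.24,-0.36,-0.48,-0.6],"gripper":[70,70,70,70,70]}'
python3 -m creep '{"translation":[[0,0,0],[0,0,0],[0,0,0],[0,0,0],[0,0,0]],"yaw":[-0.12,-0.24,-0.36,-0.48,-0.6],"gripper":[70,70,70,70,70]}'
python3 -m creep '{"translation":[[0,0,0],[0,0,0],[0,0,0],[0,0,0],[0,0,0]],"yaw":[0,0,0,0,0],"gripper":[150,150,150,150,150]}' 20
python3 -m creep '{"translation":[[0,0,0],[0,0,0],[0,0,0],[0,0,0]],"yaw":[0.08,0.18,0.28,0.4],"gripper":[150,150,150,150]}' 20
python3 -m creep '{"translation":[[0,0,0],[0,0,0],[0,0,0],[0,0,0]],"yaw":[0.1,0.2,0.3,0.4],"gripper":[150,150,150,150]}' 20
python3 -m creep '{"translation":[[0,0,0],[0,0,0],[0,0,0],[0,0,0],[0,0,0]],"yaw":[0.1,0.2,0.3,0.4,0.4],"gripper":[150,150,150,150,150]}' 20
```

```text
time_s: 4.53
ee_pos: [0.4953, -0.2807, 0.1251]
eef_rot: [-3.137, 0.0, 0.766]
force: [0.4, 0.1, 0.4]
grip_width: 0.0682
time_s: 4.95
ee_pos: [0.4953, -0.2819, 0.1252]
eef_rot: [-3.138, 0.0, 0.16]
force: [-1.2, 1.1, -0.1]
grip_width: 0.0682
time_s: 5.37
ee_pos: [0.4953, -0.2821, 0.1253]
eef_rot: [-3.138, -0.0, -0.446]
force: [0.4, 0.1, 0.2]
grip_width: 0.0683
time_s: 5.78
ee_pos: [0.4956, -0.2817, 0.1253]
eef_rot: [-3.137, -0.001, -0.444]
force: [3.0, 4.2, 0.6]
grip_width: 0.0554
time_s: 6.12
ee_pos: [0.4957, -0.2814, 0.1254]
eef_rot: [-3.137, -0.001, -0.038]
force: [2.0, 7.0, -0.1]
grip_width: 0.0524
time_s: 6.45
ee_pos: [0.4959, -0.2807, 0.125]
eef_rot: [-3.135, -0.001, 0.369]
force: [0.1, 9.7, -2.1]
grip_width: 0.0524
time_s: 6.87
ee_pos: [0.4955, -0.2802, 0.1251]
eef_rot: [-3.134, -0.001, 0.777]
force: [-4.4, 6.7, 4.0]
grip_width: 0.0558
```

Third grasp, with a moment readout as the hand nears the stop.

```bash
python3 -m creep '{"translation":[[0,0,0],[0,0,0],[0,0,0]],"yaw":[0,0,0],"gripper":[70,70,70]}' 20
python3 -m creep '{"translation":[[0,0,0],[0,-1,0],[0,-1.5,-1],[0,-2,-1],[0,-2,-1]],"yaw":[-0.12,-0.24,-0.36,-0.48,-0.6],"gripper":[70,70,70,70,70]}'
python3 -m creep '{"translation":[[0,0,0],[0,0,0],[0,0,0],[0,0,0],[0,0,0]],"yaw":[-0.12,-0.24,-0.36,-0.48,-0.6],"gripper":[70,70,70,70,70]}'
python3 -m creep '{"translation":[[0,0,0],[0,0,0],[0,0,0],[0,0,0],[0,0,0]],"yaw":[0,0,0,0,0],"gripper":[150,150,150,150,150]}' 20
python3 -m creep '{"translation":[[0,0,0],[0,0,0],[0,0,0],[0,0,0]],"yaw":[0.08,0.18,0.28,0.4],"gripper":[150,150,150,150]}' 20
M='from station import ctrl;print("moment",ctrl.get_obs()["moment"])'
python3 -c "$M"
python3 -m creep '{"translation":[[0,0,0],[0,0,0],[0,0,0],[0,0,0]],"yaw":[0.1,0.2,0.3,0.4],"gripper":[150,150,150,150]}' 20
python3 -c "$M"
python3 -m creep '{"translation":[[0,0,0],[0,0,0],[0,0,0]],"yaw":[0.07,0.14,0.2],"gripper":[150,150,150]}' 20
python3 -c "$M"
python3 -m creep '{"translation":[[0,0,0],[0,0,0],[0,0,0]],"yaw":[0.07,0.14,0.2],"gripper":[150,150,150]}' 20
python3 -c "$M"
python3 - <<'E'
from h import *
save("wrist","pics/f.png",(100,0,540,300),1.3)
E
```

```text
time_s: 7.12
ee_pos: [0.4955, -0.2805, 0.1251]
eef_rot: [-3.134, -0.001, 0.777]
force: [-1.3, -0.9, -0.8]
grip_width: 0.0677
time_s: 7.53
ee_pos: [0.4954, -0.2828, 0.1241]
eef_rot: [-3.135, -0.001, 0.171]
force: [-0.5, -0.8, -0.1]
grip_width: 0.0681
time_s: 7.95
ee_pos: [0.4954, -0.283, 0.1241]
eef_rot: [-3.135, -0.001, -0.435]
force: [-0.1, -0.6, -0.5]
grip_width: 0.0683
time_s: 8.37
ee_pos: [0.496, -0.282, 0.124]
eef_rot: [-3.133, -0.001, -0.43]
force: [5.2, 8.8, -0.2]
grip_width: 0.056
time_s: 8.7
ee_pos: [0.4964, -0.2814, 0.124]
eef_rot: [-3.132, -0.002, -0.02]
force: [4.2, 4.5, -1.3]
grip_width: 0.0525
moment [ 0.58693786 -0.4881542  -0.28612285]
time_s: 9.03
ee_pos: [0.4967, -0.2805, 0.1237]
eef_rot: [-3.131, -0.003, 0.389]
force: [0.5, 9.9, 1.4]
grip_width: 0.0532
moment [ 0.68673691 -0.20837673 -0.60753246]
time_s: 9.28
ee_pos: [0.4968, -0.2799, 0.1237]
eef_rot: [-3.13, -0.003, 0.597]
force: [-2.1, 6.6, 1.6]
grip_width: 0.0547
moment [ 0.1673033  -0.19813141 -0.66906828]
time_s: 9.53
ee_pos: [0.4967, -0.2796, 0.1239]
eef_rot: [-3.129, -0.004, 0.805]
force: [-4.7, 5.1, 4.5]
grip_width: 0.0564
moment [ 0.20958307  0.19258764 -0.58823781]
```

View pics/f.png

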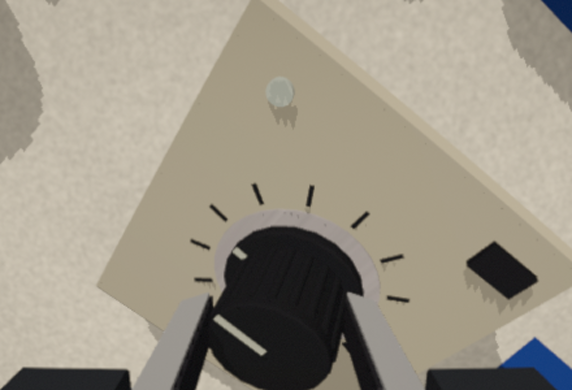

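The pointer mark is at (238,253), near the second tick at (200,243). The stop tick is at (203,280), so roughly 0.45 rad remains. One more grasp.

```bash
M='from station import ctrl;print("moment",ctrl.get_obs()["moment"])'
python3 -m creep '{"translation":[[0,0,0],[0,0,0],[0,0,0]],"yaw":[0,0,0],"gripper":[70,70,70]}' 20
python3 -c "$M"
python3 -m creep '{"translation":[[0,0,0],[-1,-1,0],[-1,-2,0],[-1.5,-3,0],[-1.5,-3,0]],"yaw":[-0.12,-0.24,-0.36,-0.48,-0.6],"gripper":[70,70,70,70,70]}'
python3 -m creep '{"translation":[[0,0,0],[0,0,0],[0,0,0],[0,0,0],[0,0,0]],"yaw":[-0.12,-0.24,-0.36,-0.48,-0.6],"gripper":[70,70,70,70,70]}'
python3 -m creep '{"translation":[[0,0,0],[0,0,0],[0,0,0],[0,0,0],[0,0,0]],"yaw":[0,0,0,0,0],"gripper":[150,150,150,150,150]}' 20
python3 -m creep '{"translation":[[0,0,0],[0,0,0],[0,0,0],[0,0,0]],"yaw":[0.08,0.18,0.28,0.4],"gripper":[150,150,150,150]}' 20
python3 -c "$M"
python3 -m creep '{"translation":[[0,0,0],[0,0,0],[0,0,0],[0,0,0]],"yaw":[0.1,0.2,0.3,0.4],"gripper":[150,150,150,150]}' 20
python3 -c "$M"
python3 -m creep '{"translation":[[0,0,0],[0,0,0],[0,0,0]],"yaw":[0.07,0.14,0.2],"gripper":[150,150,150]}' 20
python3 -c "$M"
```

```text
time_s: 9.83
ee_pos: [0.4967, -0.2797, 0.1239]
eef_rot: [-3.13, -0.003, 0.812]
force: [-0.0, -0.5, 0.5]
grip_width: 0.0677
moment [-0.03593815  0.07914861 -0.01710538]
time_s: 10.25
ee_pos: [0.4951, -0.283, 0.1239]
eef_rot: [-3.13, -0.003, 0.207]
force: [-0.0, 0.6, -0.1]
grip_width: 0.0681
time_s: 10.67
ee_pos: [0.4952, -0.2832, 0.1239]
eef_rot: [-3.13, -0.004, -0.398]
force: [-0.2, -0.2, 0.1]
grip_width: 0.0681
time_s: 11.08
ee_pos: [0.4958, -0.2819, 0.1238]
eef_rot: [-3.128, -0.004, -0.392]
force: [4.6, 9.7, -0.5]
grip_width: 0.0558
time_s: 11.42
ee_pos: [0.4961, -0.2813, 0.1238]
eef_rot: [-3.127, -0.004, 0.017]
force: [3.5, 6.7, -2.0]
grip_width: 0.052
moment [ 1.12716353 -0.60229624 -0.15274161]
time_s: 11.75
ee_pos: [0.4964, -0.2805, 0.1236]
eef_rot: [-3.126, -0.005, 0.427]
force: [-0.4, 8.2, 0.3]
grip_width: 0.0533
moment [ 0.62461333 -0.15675034 -0.58261437]
time_s: 12.0
ee_pos: [0.4964, -0.2801, 0.1237]
eef_rot: [-3.125, -0.006, 0.636]
force: [-2.8, 6.9, 2.8]
grip_width: 0.0549
moment [ 0.39075223  0.09591561 -0.56440959]
```

The moment plateaus at -0.6 N m, well above the 0.07 N m friction, so the knob is at its stop. I'm releasing, rising and looking to confirm.

```bash
python3 -m creep '{"translation":[[0,0,0],[0,0,0],[0,0,0]],"yaw":[0,0,0],"gripper":[70,70,70]}' 20
python3 -m creep '{"translation":[[0,0,20],[0,0,45],[0,0,70],[0,0,80],[0,0,80]],"yaw":[0,0,-0.1,-0.2,-0.3],"gripper":[40,20,0,0,0]}'
python3 - <<'E'
from h import *
save("wrist","pics/g.png",(150,50,490,300),2)
E
```

```text
time_s: 12.25
ee_pos: [0.4965, -0.2802, 0.1237]
eef_rot: [-3.125, -0.006, 0.637]
force: [-0.7, -0.0, -0.1]
grip_width: 0.0676
time_s: 12.67
ee_pos: [0.4973, -0.2809, 0.2068]
eef_rot: [-3.129, -0.009, 0.333]
force: [0.3, -0.2, -0.9]
grip_width: 0.0936
```

View pics/g.png

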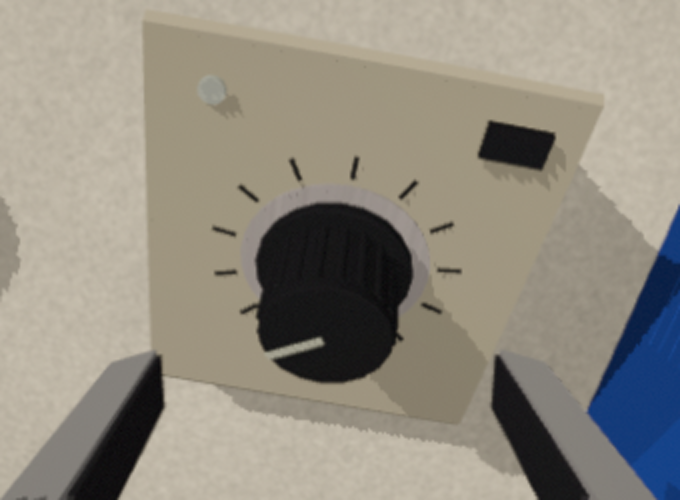

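```bash
cat > ang.py <<'E'
from h import *; from scipy.spatial.transform import Rotation as R
import sys
def ang(fn,pos,rot,pix):
    c=dict(np.load(fn)); T=c["tool_from_camera"]; K=np.array([[c["fx"],0,c["cx"]],[0,c["fy"],c["cy"]],[0,0,1.]])
    n=cv2.undistortPoints(np.array(pix,float)[:,None],K,c["dist"].astype(float))[:,0]
    Rw=R.from_euler('xyz',rot).as_matrix()
    d=(np.c_[n,np.ones(len(n))]@T[:3,:3].T)@Rw.T; o=T[:3,3]@Rw.T+pos
    y=.155;a=np.array([-.435*np.cos(y),-.435*np.sin(y),.9]);f=np.array([.5105,-.2805,.0873])
    p0=f+a*.045
    P=o+d*(((p0-o)@a)/(d@a))[:,None]
    up=np.array([.9*np.cos(y),.9*np.sin(y),.435]); lf=np.array([-np.sin(y),np.cos(y),0])
    v=P[1]-P[0]; print("from uphill, anticlockwise deg",np.degrees(np.arctan2(v@lf,v@up)), "radii",[np.round([(q-p0)@up,(q-p0)@lf],4) for q in P])
# inner end, outer end of white line
ang("pics/d.npz",[.4913,-.2833,.181],[-3.139,.003,-.45],[[316,223],[327,195]])
ang("pics/f.npz",[.4967,-.2796,.1239],[-3.129,-.004,.805],[[100+264/1.3,353/1.3],[100+215/1.3,318/1.3]])
ang("pics/g.npz",[.4973,-.2809,.2068],[-3.129,-.009,.333],[[150+324/2,50+342/2],[150+268/2,50+355/2]])
E
python3 ang.py
```

```text
from uphill, anticlockwise deg -49.50556298085288 radii [array([-0.0023, -0.0007]), array([ 0.013 , -0.0185])]
from uphill, anticlockwise deg 88.33986298865557 radii [array([-0.0024,  0.0012]), array([-0.0017,  0.0252])]
from uphill, anticlockwise deg 121.65736349312611 radii [array([-0.0036,  0.0005]), array([-0.016 ,  0.0205])]
```

Numerically the pointer is at 121.7° and the stop should be near 135°, so it may be about 13° short. One more grasp, firmer and in the middle range.

```bash
M='from station import ctrl;print("moment",ctrl.get_obs()["moment"])'
python3 -m creep '{"translation":[[0,0,-10],[-1,-1,-30],[-1,-1,-50],[-2,-2,-72],[-2,-2,-83]],"yaw":[-0.12,-0.24,-0.36,-0.48,-0.55],"gripper":[70,70,70,70,70]}' 40
python3 -m creep '{"translation":[[0,0,0],[0,0,0],[0,0,0],[0,0,0],[0,0,0]],"yaw":[0,0,0,0,0],"gripper":[150,150,150,150,150]}' 40
python3 -c "$M"
python3 -m creep '{"translation":[[0,0,0],[0,0,0],[0,0,0],[0,0,0]],"yaw":[0.08,0.18,0.28,0.4],"gripper":[150,150,150,150]}' 40
python3 -c "$M"
python3 -m creep '{"translation":[[0,0,0],[0,0,0],[0,0,0],[0,0,0]],"yaw":[0.1,0.2,0.3,0.4],"gripper":[150,150,150,150]}' 40
python3 -c "$M"
python3 -m creep '{"translation":[[0,0,0],[0,0,0],[0,0,0]],"yaw":[0,0,0],"gripper":[70,70,70]}' 20
python3 -m creep '{"translation":[[0,0,20],[0,0,45],[0,0,70],[0,0,80],[0,0,80]],"yaw":[0,0,0,0,0],"gripper":[40,20,0,0,0]}'
python3 - <<'E'
from h import *
o=ctrl.get_obs();print(o["ee_pos"],o["eef_rot"])
save("wrist","pics/i.png",(150,50,490,300),2)
E
```

```text
time_s: 13.13
ee_pos: [0.4938, -0.2823, 0.1193]
eef_rot: [-3.127, -0.004, -0.228]
force: [0.8, -0.2, 0.0]
grip_width: 0.0688
time_s: 13.55
ee_pos: [0.4938, -0.2809, 0.1188]
eef_rot: [-3.124, -0.003, -0.223]
force: [3.3, 7.0, -11.8]
grip_width: 0.054
moment [ 1.33663135 -0.46187213  0.08658654]
time_s: 13.88
ee_pos: [0.4946, -0.2812, 0.1193]
eef_rot: [-3.125, -0.005, 0.184]
force: [13.0, -1.2, -12.0]
grip_width: 0.0517
moment [-0.56618294 -2.43584633 -1.36618405]
time_s: 14.22
ee_pos: [0.4957, -0.2809, 0.1202]
eef_rot: [-3.127, -0.008, 0.591]
force: [1.7, 4.6, -3.9]
grip_width: 0.0549
moment [-0.21941402 -0.35177046 -1.59290387]
time_s: 14.47
ee_pos: [0.496, -0.2812, 0.121]
eef_rot: [-3.128, -0.008, 0.591]
force: [0.6, -0.6, -0.8]
grip_width: 0.0674
time_s: 14.88
ee_pos: [0.4968, -0.2817, 0.2035]
eef_rot: [-3.133, -0.01, 0.591]
force: [0.0, -0.6, 0.4]
grip_width: 0.0935
[ 0.49676923 -0.28173559  0.20352858] [-3.13254265 -0.00982361  0.59113793]
```

View pics/i.png

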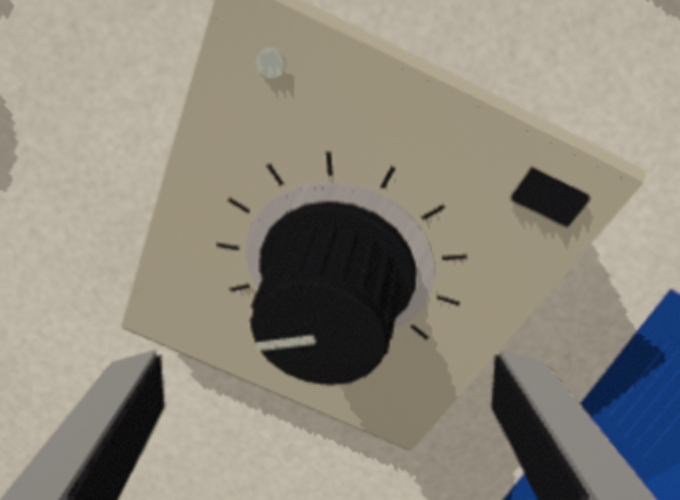

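```bash
cat >> ang.py <<'E'
print("new")
i=([.49677,-.28174,.20353],[-3.1325,-.0098,.591])
ang("pics/i.npz",*i,[[150+314/2,50+340/2],[150+258/2,50+346/2]])
E
cat > col.py <<'E'
# full-res view of white-line pixels -> angle by fit (both g and i)
from h import *; from scipy.spatial.transform import Rotation as R
def run(fn,pos,rot,box,off=.045):
    c=dict(np.load(fn));T=c["tool_from_camera"];K=np.array([[c["fx"],0,c["cx"]],[0,c["fy"],c["cy"]],[0,0,1.]])
    x0,y0,x1,y1=box; g=c["pixels"][y0:y1,x0:x1].min(2); v,u=np.nonzero(g>110)
    n=cv2.undistortPoints(np.stack([u+x0,v+y0],1)[:,None].astype(float),K,c["dist"].astype(float))[:,0]
    Rw=R.from_euler('xyz',rot).as_matrix();d=(np.c_[n,np.ones(len(n))]@T[:3,:3].T)@Rw.T;o=T[:3,3]@Rw.T+pos
    y=.155;a=np.array([-.435*np.cos(y),-.435*np.sin(y),.9]);f=np.array([.5105,-.2805,.0873])
    P=o+d*(((f+a*off-o)@a)/(d@a))[:,None]-f-a*off
    q=np.c_[P@np.array([.9*np.cos(y),.9*np.sin(y),.435]),P@np.array([-np.sin(y),np.cos(y),0])]
    w=np.linalg.svd(q-q.mean(0))[2][0]; w*=np.sign(w[1]); print(fn,len(q),"mean",q.mean(0).round(4),"angle",np.degrees(np.arctan2(w[1],w[0])))
run("pics/g.npz",[.4973,-.2809,.2068],[-3.129,-.009,.333],(288,217,315,231))
run("pics/i.npz",[.49677,-.28174,.20353],[-3.1325,-.0098,.591],(284,213,310,228))
E
python3 ang.py; python3 col.py
python3 - <<'E'
# tick 1 and tick 11 as control, on the panel
import re
s=open('ang.py').read().split("# inner")[0].replace("p0=f+a*.045","p0=f")
exec(s)
i=([.49677,-.28174,.20353],[-3.1325,-.0098,.591])
for k in [(231,291,249,287),(217,244,238,248),(412,326,427,338),(385,186,393,168)]:
    ang("pics/i.npz",*i,[[150+k[0]/2,50+k[1]/2],[150+k[2]/2,50+k[3]/2]])
E
```

```text
from uphill, anticlockwise deg -49.50556298085288 radii [array([-0.0023, -0.0007]), array([ 0.013 , -0.0185])]
from uphill, anticlockwise deg 88.33986298865557 radii [array([-0.0024,  0.0012]), array([-0.0017,  0.0252])]
from uphill, anticlockwise deg 121.65736349312611 radii [array([-0.0036,  0.0005]), array([-0.016 ,  0.0205])]
new
from uphill, anticlockwise deg 130.65904100773378 radii [array([-0.0035,  0.0008]), array([-0.0185,  0.0183])]
pics/g.npz 80 mean [-0.0084  0.0098] angle 125.03758953119997
pics/i.npz 76 mean [-0.0091  0.0083] angle 132.19831033367188
from uphill, anticlockwise deg -44.4979234897901 radii [array([-0.0408,  0.0371]), array([-0.0341,  0.0305])]
from uphill, anticlockwise deg -72.56134030149612 radii [array([-0.0189,  0.0504]), array([-0.0161,  0.0416])]
from uphill, anticlockwise deg -107.30159486920579 radii [array([-0.0158, -0.041 ]), array([-0.0186, -0.0499])]
from uphill, anticlockwise deg 4.773799226280216 radii [array([ 0.0417, -0.0003]), array([0.05  , 0.0004])]
```

The tick 1 control reads 135.5° and the pointer 131–132°, with a moment of -1.5 N m, so it is at or very near the stop. I repeat the same grasp once more and compare the angle, ending at the same viewing pose.

```bash
M='from station import ctrl;print("moment",ctrl.get_obs()["moment"])'
python3 -m creep '{"translation":[[0,0,-10],[0,0,-30],[-1,0,-50],[-2,-1,-72],[-2,-1,-81]],"yaw":[-0.12,-0.24,-0.36,-0.48,-0.6],"gripper":[70,70,70,70,70]}' 40
python3 -m creep '{"translation":[[0,0,0],[0,0,0],[0,0,0],[0,0,0],[0,0,0]],"yaw":[0,0,0,0,0],"gripper":[150,150,150,150,150]}' 40
python3 -c "$M"
python3 -m creep '{"translation":[[0,0,0],[0,0,0],[0,0,0],[0,0,0]],"yaw":[0.05,0.1,0.15,0.2],"gripper":[150,150,150,150]}' 40
python3 -c "$M"
python3 -m creep '{"translation":[[0,0,0],[0,0,0],[0,0,0],[0,0,0]],"yaw":[0.05,0.1,0.15,0.2],"gripper":[150,150,150,150]}' 40
python3 -c "$M"
python3 -m creep '{"translation":[[0,0,0],[0,0,0],[0,0,0],[0,0,0]],"yaw":[0.05,0.1,0.15,0.2],"gripper":[150,150,150,150]}' 40
python3 -c "$M"
python3 -m creep '{"translation":[[0,0,0],[0,0,0],[0,0,0]],"yaw":[0,0,0],"gripper":[70,70,70]}' 20
python3 -m creep '{"translation":[[0,0,20],[0,0,45],[0,0,70],[0,0,81],[0,0,81]],"yaw":[0,0,0,0,0],"gripper":[40,20,0,0,0]}'
python3 - <<'E'
from h import *
o=ctrl.get_obs();print(o["ee_pos"],o["eef_rot"])
save("wrist","pics/j.png",(150,50,490,300),2)
s=open('col.py').read().split('run("pics')[0];exec(s)
run("pics/j.npz",o["ee_pos"],o["eef_rot"],(284,211,310,230))
E
```

```text
time_s: 15.35
ee_pos: [0.4924, -0.2814, 0.1156]
eef_rot: [-3.127, -0.004, -0.015]
force: [0.4, -0.0, 0.3]
grip_width: 0.0682
time_s: 15.77
ee_pos: [0.4921, -0.2809, 0.1149]
eef_rot: [-3.125, -0.002, -0.013]
force: [0.8, 3.0, -12.9]
grip_width: 0.0525
moment [0.61727597 0.01930448 0.15286101]
time_s: 16.1
ee_pos: [0.4925, -0.2815, 0.1156]
eef_rot: [-3.127, -0.004, 0.189]
force: [11.1, 0.1, -10.1]
grip_width: 0.0512
moment [-0.66216196 -1.60942687 -1.23557931]
time_s: 16.43
ee_pos: [0.4934, -0.2818, 0.116]
eef_rot: [-3.129, -0.006, 0.391]
force: [0.7, -0.3, -7.5]
grip_width: 0.0528
moment [-1.27718998  0.12685201 -1.82564558]
time_s: 16.77
ee_pos: [0.4938, -0.2822, 0.1164]
eef_rot: [-3.131, -0.007, 0.593]
force: [1.3, -1.4, -9.4]
grip_width: 0.0551
moment [-1.36574758 -0.05912201 -2.2154579 ]
time_s: 17.02
ee_pos: [0.4941, -0.2826, 0.1176]
eef_rot: [-3.133, -0.008, 0.593]
force: [-2.2, 1.6, 2.5]
grip_width: 0.0677
time_s: 17.43
ee_pos: [0.4951, -0.2833, 0.2016]
eef_rot: [-3.138, -0.01, 0.593]
force: [-0.2, 1.0, -0.1]
grip_width: 0.0934
[ 0.49510967 -0.2832924   0.20161823] [-3.13806553 -0.00971477  0.59340943]
pics/j.npz 74 mean [-0.0089  0.008 ] angle 133.18354828124382
```

The angle reads 133.2°, unchanged within noise, against a moment of -2.2 N m: the dimmer is at its stop. Now the turret, with its axis at (0.588, 0.293) and grip yaw 0.937. I check with the wrist camera from above.

```bash
for i in 1 2 3; do python3 -m creep '{"translation":[[6,38,5],[12,77,5],[18,115,5],[24,153,5],[31,192,5]],"yaw":[0.02,0.04,0.07,0.09,0.115],"gripper":[0,0,0,0,0]}' 20; done
python3 -m creep '{"translation":[[0,0,0],[0,0,0]],"yaw":[0,0],"gripper":[80,80]}'
python3 - <<'E'
from h import *
from scipy.spatial.transform import Rotation as R
o=ctrl.get_obs();c=save("wrist","pics/k.png"); T=np.array(c["tool_from_camera"])
Rw=R.from_euler('xyz',o["eef_rot"]).as_matrix(); p=np.array(o["ee_pos"]);print(p,o["eef_rot"])
K=np.array([[c["fx"],0,c["cx"]],[0,c["fy"],c["cy"]],[0,0,1.]])
d=c["depth"];v,u=np.nonzero(d>0);n=cv2.undistortPoints(np.stack([u,v],1)[:,None].astype(float),K,np.array(c["dist"],float))[:,0]
W=((np.c_[n,np.ones(len(n))]*d[v,u][:,None])@T[:3,:3].T+T[:3,3])@Rw.T+p
r=np.linalg.norm(W[:,:2]-[.588,.293],axis=1)
B=W[(abs(W[:,2]-.131)<.004)&(r<.045)];print("bar",len(B),cv2.minAreaRect(B[:,:2].astype(np.float32)),B[:,2].mean())
D=W[(abs(W[:,2]-.093)<.003)&(r<.075)];print("disc",cv2.minEnclosingCircle(D[:,:2].astype(np.float32)),D[:,2].mean())
E
```

```text
time_s: 17.9
ee_pos: [0.5249, -0.0891, 0.2026]
eef_rot: [-3.134, -0.007, 0.709]
force: [1.7, 0.0, 1.2]
grip_width: 0.0944
time_s: 18.32
ee_pos: [0.5554, 0.1047, 0.2059]
eef_rot: [-3.132, -0.006, 0.825]
force: [0.7, -0.8, -0.2]
grip_width: 0.0938
time_s: 18.73
ee_pos: [0.5859, 0.2984, 0.2087]
eef_rot: [-3.131, -0.004, 0.941]
force: [0.7, -0.1, 0.9]
grip_width: 0.094
time_s: 18.9
ee_pos: [0.5851, 0.3, 0.2055]
eef_rot: [-3.13, -0.001, 0.944]
force: [-0.2, -0.8, -0.3]
grip_width: 0.0843
[0.58507555 0.30001418 0.20551972] [-3.12952576e+00 -5.81168593e-04  9.43974558e-01]
bar 1709 ((0.5871044993400574, 0.29096055030822754), (0.061224788427352905, 0.015959324315190315), 53.3343620300293) 0.13066863767482703
disc ((0.5944179892539978, 0.2941787838935852), 0.06857080012559891) 0.09316936766342272
```

View pics/k.png

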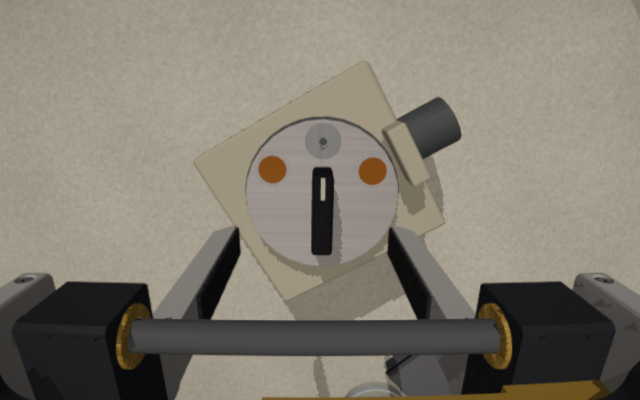

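The view shows the bar at (322,210), aligned with the tool, the blank at (322,140), an amber at (372,170) and the port at (405,155). The axis is (0.5895, 0.294). I'm descending and gripping.

```bash
python3 -m creep '{"translation":[[2,-3,-20],[4,-6,-45],[4.4,-6,-65],[4.4,-6,-80],[4.4,-6,-85]],"yaw":[-0.013,-0.013,-0.013,-0.013,-0.013],"gripper":[80,80,80,80,80]}' 30
python3 -m creep '{"translation":[[0,0,0],[0,0,0],[0,0,0],[0,0,0],[0,0,0]],"yaw":[0,0,0,0,0],"gripper":[255,255,255,255,255]}' 30
python3 -m creep '{"translation":[[0,0,0],[0,0,0],[0,0,0]],"yaw":[0,0,0],"gripper":[255,255,255]}' 30
```

```text
time_s: 19.37
ee_pos: [0.5889, 0.2904, 0.1181]
eef_rot: [-3.128, 0.003, 0.927]
force: [0.2, 0.1, -1.0]
grip_width: 0.0648
time_s: 19.78
ee_pos: [0.5893, 0.2904, 0.1191]
eef_rot: [-3.129, 0.001, 0.927]
force: [0.6, 1.2, -0.7]
grip_width: 0.0348
time_s: 20.03
ee_pos: [0.5866, 0.2928, 0.1197]
eef_rot: [-3.122, 0.003, 0.928]
force: [-15.8, 5.2, 8.6]
grip_width: 0.0158
```

```bash
python3 -m creep '{"translation":[[0,0,0],[0,0,0],[0,0,0],[0,0,0],[0,0,0]],"yaw":[-0.05,-0.13,-0.21,-0.29,-0.37],"gripper":[255,255,255,255,255]}' 40
python3 -m creep '{"translation":[[0,0,0],[0,0,0],[0,0,0],[0,0,0],[0,0,0]],"yaw":[-0.08,-0.16,-0.24,-0.32,-0.40],"gripper":[255,255,255,255,255]}' 40
```

```text
time_s: 20.45
ee_pos: [0.5859, 0.2934, 0.1197]
eef_rot: [-3.122, 0.003, 0.556]
force: [-6.6, 3.3, 0.7]
grip_width: 0.0162
time_s: 20.87
ee_pos: [0.5855, 0.2943, 0.1197]
eef_rot: [-3.121, 0.004, 0.153]
force: [-1.7, 7.4, -1.7]
grip_width: 0.0162
```

```bash
python3 -m creep '{"translation":[[0,0,0],[0,0,0],[0,0,0],[0,0,0],[0,0,0]],"yaw":[-0.07,-0.14,-0.21,-0.27,-0.27],"gripper":[255,255,255,255,255]}' 40
python3 -m creep '{"translation":[[0,0,0],[0,0,0],[0,0,0],[0,0,0]],"yaw":[0,0,0,0],"gripper":[130,130,130,130]}' 20
python3 -m creep '{"translation":[[0,0,0],[0,0,0],[0,0,0]],"yaw":[0,0,0],"gripper":[60,60,60]}' 20
python3 -m creep '{"translation":[[0,0,20],[0,0,45],[0,0,70],[0,0,90],[0,0,90]],"yaw":[0,0,0,0,0],"gripper":[40,20,0,0,0]}'
python3 - <<'E'
from h import *
save("wrist","pics/l.png"); save("top","pics/m.png")
E
python3 - <<'E'
from h import *
a=dict(np.load("pics/b.npz"));b=dict(np.load("pics/m.npz"))
for n,(x0,y0,x1,y1) in dict(dish_box=(262,165,312,248),bottle=(283,102,318,142)).items():
    print(n,np.abs(a["pixels"][y0:y1,x0:x1].astype(int)-b["pixels"][y0:y1,x0:x1]).mean(), np.abs(a["depth"]-b["depth"])[y0:y1,x0:x1].mean())
E
```

```text
time_s: 21.28
ee_pos: [0.5854, 0.2949, 0.1198]
eef_rot: [-3.12, 0.003, -0.121]
force: [0.6, 5.6, -2.4]
grip_width: 0.0159
time_s: 21.62
ee_pos: [0.5854, 0.2949, 0.1199]
eef_rot: [-3.12, 0.003, -0.121]
force: [-0.6, -0.4, 0.9]
grip_width: 0.0393
time_s: 21.87
ee_pos: [0.5855, 0.2948, 0.1199]
eef_rot: [-3.12, 0.003, -0.121]
force: [0.4, -0.7, 0.0]
grip_width: 0.0591
time_s: 22.28
ee_pos: [0.5866, 0.2953, 0.2148]
eef_rot: [-3.117, -0.003, -0.121]
force: [0.3, 0.5, 0.7]
grip_width: 0.0924
dish_box 20.6429718875502 0.014056458
bottle 18.853809523809524 0.013818319
```

View pics/l.png

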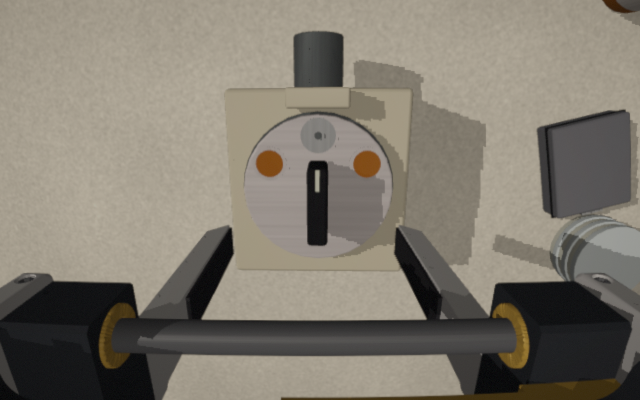

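View pics/m.png

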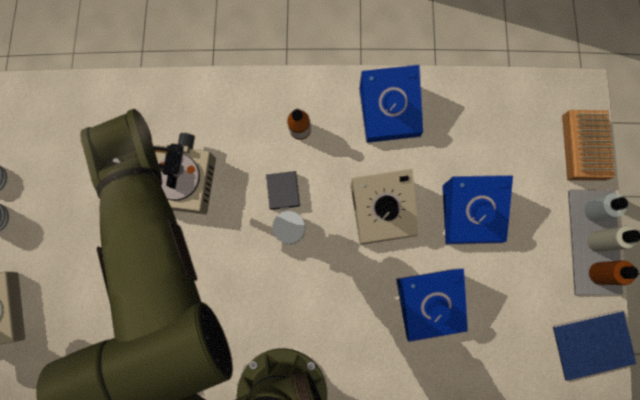

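The wrist view shows the blank at (318,135) in line with the port at (318,97), and the bar square to the box. The top view shows the bottle (298,124), slide box (284,190) and dishes (288,227) where they were, with the pointer at lower left.

```bash
python3 -c "
from station import ctrl
o=ctrl.get_obs();print(o['time_s'],o['force'],o['grip_width']);print(ctrl.hand_in())"
```

```text
22.3833 [-0.27356036 -0.50008663 -0.51811837] 0.09401019805828037
the job is handed in; nothing more can be done
None
```

I turned the dimmer to its anticlockwise stop in six grasps, then turned the filter turret 60° clockwise with the bar held throughout. I then released it, rose clear and handed in at 22.4 s.

**Dimmer:** The last grasp changed the pointer reading by only 1° (132.2° to 133.2°) against a moment of about -2.2 N m. The stop tick measures about 135.5°. That 2° gap (0.04 rad) is near the measuring noise and inside the 0.08 rad limit. Before the fifth grasp the pointer read 122–125°, short of the stop, although a moment of -0.6 N m had looked like contact.

**Turret:** The final view shows the blank in line with the light port. The tool yaw at release was -0.121 against a target of -0.116.

**Other objects:** In the top view the dishes, slide box and bottle stand where they were. An automatic before/after image difference was not conclusive (19–21 grey levels, about 14 mm in depth). I put this down to image noise and changed shadows, and judged by the pictures instead. The force on the raised tool was about zero.

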